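# Tare the counting scale with the empty cup

## Task

Get the parts-counting scale ready for weighing: stand the small empty open metal cup upright in the middle of the scale's pan and let go of it. Then press the big round tare key on the scale fully down and release it, leaving the cup on the pan. Do not press the rectangular key, which is the wrong one.

Things in the scene. Friction and masses are not known exactly. Their poses are not given: they have to be found in the camera images.
- cup: Small empty open-topped round cup of bare aluminium, rim diameter 44 mm, a little narrower at the foot, 55 mm high, wall 3 mm, about 80 g, loose, upright on the table (z = 0) to the left or right of the scale. Origin: centre of its underside, z up. A closed metal can of the same size and a brown thread spool also stand beside the scale; only the cup is open.
- pan (a point): Centre of the top face of the scale's flat steel pan, 160 x 220 mm, top 90 mm above the table; x along its 160 mm side, away from the keys; z up. The scale is a white box, 300 x 260 mm, fixed, turned at most 17 degrees. Its two keys stand on its robot-facing edge, 165 mm from the pan's centre along -x and 88 mm to either side (y), with a dark display between them.
- tare_top (a point): Centre of the top of the round tare key: a grey spring push button, 32 mm diameter, in a round black collar of 48 mm, at the left or right end of the key row. Its top is 82 mm above the table and 10 mm above the collar when up; it goes straight down 6 mm, is fully down at about 5 N, and springs back by itself. The point moves with the key.
- bar_top (a point): Centre of the top of the other key, NOT to be pressed: a grey rectangular spring key 18 x 36 mm in a rectangular black collar of 34 x 52 mm, at the opposite end of the key row, same height and 6 mm travel. The point moves with the key.
Things that resemble listed ones, but are neither listed nor needed, are in the scene too. What is shaped like the cup but black or yellow is not meant.

How it is judged (in metres and radians):
On the way, in this order (a step that is already met when the one before it is completed fails the run):
1. the cup stands upright in the middle of the pan (within 40 mm of its centre), let go (distance between cup and pan below 0.04 m and z of cup in the frame of pan below 0.006 m and angle between cup's own z axis and vertical below 0.17 rad and contact force between the fingers and cup below 0.05 N), for 0.2 s.
2. the round tare key is pressed fully down (at least 5 of its 6 mm) with the cup standing on the pan (distance of tare_top from where it was at the start of the episode above 0.005 m and distance between cup and pan below 0.04 m and angle between cup's own z axis and vertical below 0.17 rad), for 0.05 s.
At the end, for the whole second after the job is handed in: The cup stands upright (within 10 degrees) and still on the pan, its foot's centre within 40 mm of the pan's centre, and both keys are up (within 1.5 mm), the round tare key having been pressed fully down after the cup was set on the pan (distance between cup and pan below 0.04 m and z of cup in the frame of pan below 0.006 m and angle between cup's own z axis and vertical below 0.17 rad and linear speed of cup below 0.02 m/s and distance of each of tare_top, bar_top from where it was at the start of the episode below 0.0015 m); the robot touches nothing.
It fails at once if the rectangular key is pressed by more than 3 mm (distance of bar_top from where it was at the start of the episode above 0.003 m).
It also fails if it takes over 48 s, if anything falls off the work surface, if the arm or the gripper's body presses on something with over 40 N, if the wrist force passes 120 N, or if a joint passes its speed limit or range.

## Robot

A 6-joint arm with a two-finger parallel gripper is mounted at the origin on the work surface. World frame = base frame: x ahead of the robot, y to its left, z up, the work surface at z = 0. Lengths are in mm, angles in rad, forces in N, time in s.
With the tool pointing down it reaches from about 275 to 1000 mm from the base axis. Payload 8.4 kg.
Tool frame: the origin (TCP) lies at the very end of the fingers, on their centre line; the grasp point (between the pads) lies 19 mm behind it; z points along the fingers, y is the direction in which the jaws open and shut (so a half turn about z gives the same grasp; the last joint's range is limited). The gripper opens to 85 mm and grips with 20 to 120 N. Pads are 22 mm wide; open, the fingers measure 114 mm over their backs; the gripper's body (76 mm by 85 mm) begins 54 mm behind the grasp point. The pads swing forward as they close: fully open they stand 13 mm farther back than shut.
Start: joints at [1.343, 0.353, 1.633, -0, 1.155, -0.002], TCP at [139.927, 609.137, 231.281] pointing down, gripper open.
Joint ranges: [-2.63, 2.63], [-0.92, 2.1], [0.06, 2.66], [-1.3, 4.44], [0, 2.69], [-3.02, 3.02]. Speed limits (rad/s): [2.22, 2.22, 2.79, 3.14, 3.14, 3.14].

## Interface

Orientations are given as [roll, pitch, yaw] about the fixed x, y, z axes, in that order (R = Rz(yaw) Ry(pitch) Rx(roll)).
In Python, from rig import sense, grab_frame, get_calibration, sign_off, boxes_of, trace gives the robot as it stands.
- The arm moves only by the tool servo_tool, never from a script. Its argument "rows" is a list of rows, each a list of 3 entries, a list of its own where there are three numbers: the finger opening in mm, from 0 to 85.4, then the shift along the tool's x, y, z in mm, then the turn, a rotation vector about the tool's x, y, z in degrees. A call has 1 to 8 rows; each row shifts and turns the commanded pose from where the row before left it, along the tool's axes as they then stand; what a row does not reach is not made up. A row lasts 1/8 s, in which the tool goes at most 62.5 mm and 10.7 degrees, less where a joint would pass 70% of its speed; a pose out of reach is approached as far as the arm can. A call is refused whole if a number of a shift passes 62.5 or a number of a turn 10.7, either way. A call with a gripper value outside its range is refused whole. The fingers move at their own pace and stop on an object; "force" is the grip in N (left out, the last holds). Time passes only in rows, so rows that do not move let the fingers close. It gives the time, the measured TCP pose, the force and the opening at its end, in the units of the state.
- sense(): the state, without advancing time (a new reading comes with each control period).
- grab_frame(name): name is "scene" or "top" or "wrist"; returns the picture (400x640x3 uint8, blue, green, red); there is no depth.
- get_calibration(name): a dict with "intrinsics" (3x3 intrinsics, pixels), "k1" (the pictures are not rectified: a ray, as slopes to the right and down, at radius r is drawn at 1 + k1 r^2 times it, then the intrinsics apply), "world_to_cam" (4x4, takes a point from world to camera coordinates). Camera axes: x right, y down, z forward; pixel columns grow to the right and rows downward; lengths in mm; the calibration is good to about 2 mm. A picture is of the moment at which its call begins: read the wrist's pose just before it. get_calibration takes no time and is no camera call; for the wrist camera it gives the pose at the moment of the call.
- sign_off(): hands the job in, once; it reports no verdict.
Trained networks look in the newest picture that a camera, given by its name, has taken for a name from the list of things; names that differ only in an ending like _2 or _b are one class to them, and where a whole thing is asked for, a point or a joint stands for the part that bears it (a point fixed in the world has none). Each returns a list of dicts, best first, with "conf" (0 to 1); they miss things now and then, are a little off and sometimes report something else, mostly with a low value. They report only what shows in the picture. A call takes as long as a camera call. They do not tell look-alikes from the thing itself.
- boxes_of(camera, thing): "centre" ([x, y, z] in mm, in the coordinates of the camera as it stood for that picture, good to about 4 mm: the middle of the surface that is visible of it).
- trace(camera, thing): "mask" (400x640 bool, what is visible of it).
The state is a dict: "clock": time; "qpos": joint angles; "qvel": joint speeds; "joint_efforts": joint torques, N m; "eef_pos": TCP position; "tcp_rot": TCP orientation; "contact_force": force on the tool from outside, world axes, zero at the start; "wrist_torque": the same for the moment, N m; "opening": opening from 0.0 (shut) to 1.0 (fully open).
Only numpy, scipy, OpenCV 4.12 (cv2) and the standard library are available. Lean on these libraries where they do the work, as an engineer would, in place of code of your own. Each camera call takes 0.05 s, during which the arm holds its last target. There are 200 camera calls.

## Working session

There is one attempt and no reset: what is moved stays moved. The work goes in short steps, Python scripts to look and compute and a tool call to move; the robot and the scene stay as the last step left them, time stands still between calls to the robot, and variables do not carry over. Pictures are saved under pics/ and viewed, about 8 in all and at most 12, crops included, and the job is handed in when it is done.

Besides the shell and the picture viewer there is one more tool, called after "Request:" as a command line: name --argument value ..., lists and objects as JSON in quotes. servo_tool: Moves the arm, as the interface text tells. Its arguments: {"type":"object","properties":{"rows":{"type":"array","items":{"type":"array"}},"force":{"type":"number"}},"required":["rows"]}

```bash
mkdir -p pics; cat > h.py <<'E'
import numpy as np, cv2
from rig import *
def proj_ray(cal,u,v):
    K=np.array(cal["intrinsics"]);k1=cal["k1"]
    d=np.array([(u-K[0,2])/K[0,0],(v-K[1,2])/K[1,1]]);s=d.copy()
    for _ in range(30): s=d/(1+k1*(s@s))
    T=np.array(cal["world_to_cam"]);R=T[:3,:3]
    return -R.T@T[:3,3], R.T@np.array([s[0],s[1],1])
def at_z(cal,u,v,z):
    o,r=proj_ray(cal,u,v); return o+r*(z-o[2])/r[2]
def px(cal,p):
    T=np.array(cal["world_to_cam"]);c=T[:3,:3]@np.array(p)+T[:3,3];s=c[:2]/c[2]
    s=s*(1+cal["k1"]*(s@s));K=np.array(cal["intrinsics"]);return K[:2,:2]@s+K[:2,2]
def world(cal,c):
    T=np.array(cal["world_to_cam"]);return T[:3,:3].T@(np.array(c)-T[:3,3])
E
python3 - <<'E'
from h import *
for n in("top","scene"):
    cal=get_calibration(n);im=grab_frame(n);cv2.imwrite(f"pics/{n}0.png",im)
    for t in("cup","tare_top","bar_top","pan"):
        try:
            for d in boxes_of(n,t):
                w=world(cal,d["centre"]);print(n,t,round(d["conf"],2),w.round(),px(cal,w).round())
        except Exception as e: print(n,t,e)
print(sense())
E
```

```text
top cup 0.95 [ 497. -439.   34.] [487. 223.]
top cup 0.82 [ 523. -243.   34.] [405. 212.]
top cup 0.72 [ 675. -246.   37.] [404. 150.]
top cup 0.6 [ 602. -318.   34.] [435. 180.]
top tare_top 0.73 [475.  46.  84.] [281. 228.]
scene cup 0.94 [ 685. -248.   41.] [231. 240.]
scene cup 0.8 [ 613. -311.   39.] [211. 221.]
scene cup 0.74 [ 507. -432.   38.] [175. 196.]
scene cup 0.71 [ 531. -236.   40.] [245. 202.]
scene tare_top 0.43 [485.  48.  83.] [352. 181.]
scene bar_top 0.61 [ 501. -127.   79.] [286. 184.]
{'clock': 0.5, 'qpos': array([ 1.34258010e+00,  3.53012296e-01,  1.63346980e+00, -3.41286935e-06,
        1.15519678e+00, -2.38821695e-03]), 'qvel': array([ 0.00122545, -0.00058303, -0.0001099 ,  0.00085371,  0.00085211,
       -0.00019749]), 'joint_efforts': array([ 3.16627647e-04, -6.04699230e+01, -3.42177701e+01,  9.02297961e-05,
        2.24461975e-03,  1.14960739e-05]), 'eef_pos': array([139.93094036, 609.09411314, 231.24336836]), 'tcp_rot': array([-3.14150642e+00,  2.91630163e-06,  2.91576602e+00]), 'contact_force': array([-0.13100958,  1.04999896, -0.90874617]), 'wrist_torque': array([-0.00334623,  0.00608445, -0.03413932]), 'opening': 1.0035859143776686}
```

View pics/top0.png

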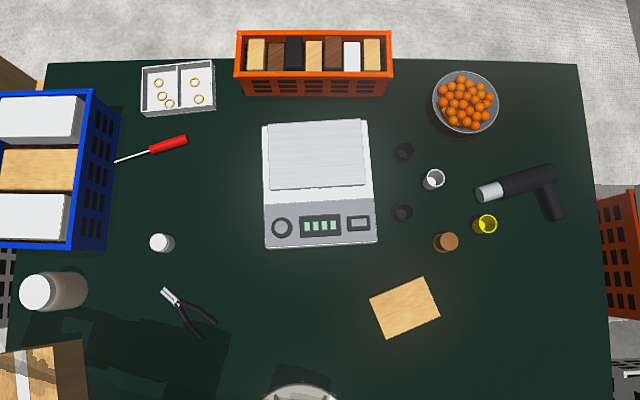

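View pics/scene0.png

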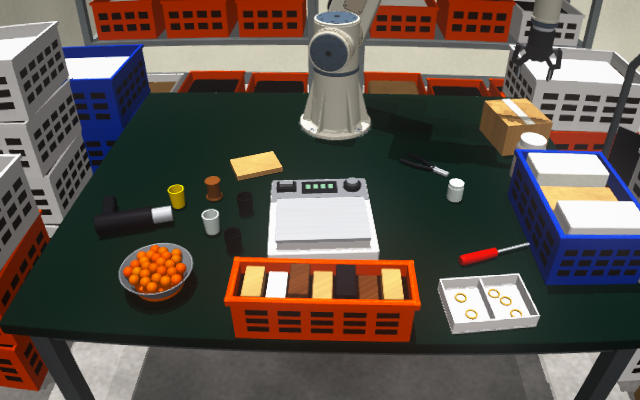

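Top view: open metal cup at (433,179). Look-alikes are the closed can at (162,242), yellow cup (485,224), black cups (403,151) and (403,212), spool (446,242) and the drill's silver nose (489,192). The round tare key is at (281,228) and the bar key at (358,223). I choose (433,179) and will check it in a crop.

```bash
python3 - <<'E'
from h import *
im=grab_frame("top");cal=get_calibration("top")
for t in("cup","tare_top","bar_top"):
    for d in trace("top",t):
        m=d["mask"];ys,xs=np.nonzero(m);print(t,round(d["conf"],2),len(xs),(xs.min(),xs.max(),ys.min(),ys.max()),xs.mean().round(1),ys.mean().round(1))
for n,u,v,z in(("tare",281.5,227.5,82),("bar",358,223.5,82),("rim",433,178,55)): print(n,at_z(cal,u,v,z).round(1))
ta=at_z(cal,281.5,227.5,82)[:2];ba=at_z(cal,358,223.5,82)[:2]
e=(ta-ba);print("key dist",np.linalg.norm(e));e/=np.linalg.norm(e);x=np.array([e[1],-e[0]])
print("yaw",np.degrees(np.arctan2(x[1],x[0])),"pan",(ta+ba)/2+165*x)
p=(ta+ba)/2+165*x
for a,b in((80,110),(80,-110),(-80,-110),(-80,110)): print(px(cal,[*(p+a*x+b*e),90]).round())
a=cv2.resize(im[150:215,395:475],None,fx=5,fy=5,interpolation=2);b=cv2.resize(im[110:255,250:390],None,fx=2.24,fy=2.24,interpolation=2)
b=cv2.resize(b,(int(b.shape[1]),325));cv2.imwrite("pics/crop.png",np.hstack([a,b]))
E
```

```text
cup 0.85 340 (np.int64(393), np.int64(413), np.int64(201), np.int64(222)) 403.1 211.9
cup 0.74 311 (np.int64(395), np.int64(414), np.int64(141), np.int64(161)) 403.8 150.8
cup 0.56 362 (np.int64(473), np.int64(496), np.int64(215), np.int64(233)) 484.3 224.3
cup 0.53 340 (np.int64(423), np.int64(444), np.int64(169), np.int64(189)) 433.5 178.8
tare_top 0.58 163 (np.int64(275), np.int64(288), np.int64(220), np.int64(233)) 281.3 226.7
bar_top 0.64 331 (np.int64(423), np.int64(444), np.int64(169), np.int64(188)) 433.6 178.7
bar_top 0.61 127 (np.int64(351), np.int64(366), np.int64(218), np.int64(227)) 358.1 222.1
tare [476.1  44.9  82. ]
bar [ 487.2 -127.    82. ]
rim [ 601.1 -308.4   55. ]
key dist 172.21052340395542
yaw 3.7208147090142476 pan [646.29686221 -30.34931179]
[268. 124.]
[361. 119.]
[366. 185.]
[269. 190.]
```

View pics/crop.png

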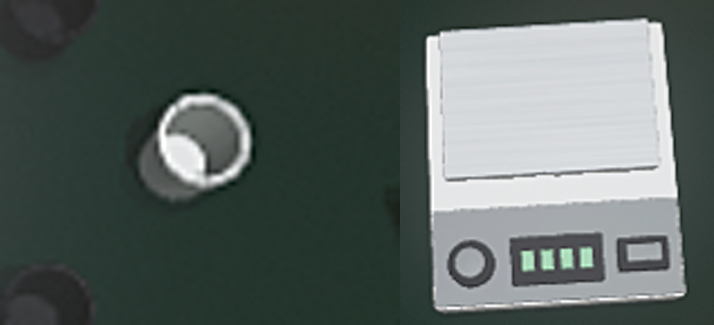

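The crop shows an open, hollow bare-metal cup with its rim centred at about (436,178), i.e. world ≈ (601,-315). The key row measures 172 mm (176 expected), and the projected pan corners match the picture. Moving over now.

Request:
servo_tool --rows '[[85, [-32.8, -39.9, 0], [0, 0, 0]], [85, [-32.8, -39.9, 0], [0, 0, 0]], [85, [-32.8, -39.9, 0], [0, 0, 0]], [85, [-32.8, -39.9, 0], [0, 0, 0]], [85, [-32.8, -39.9, 0], [0, 0, 0]], [85, [-32.8, -39.9, 0], [0, 0, 0]], [85, [-32.8, -39.9, 0], [0, 0, 0]], [85, [-32.8, -39.9, 0], [0, 0, 0]]]' --force 25

```text
clock: 1.7
eef_pos: [324.8, 237.9, 231.6]
tcp_rot: [3.141, 0.001, 2.916]
contact_force: [1.4, -0.9, -0.3]
opening: 0.995
```

Request:
servo_tool --rows '[[85, [-32.8, -39.9, 0], [0, 0, 0]], [85, [-32.8, -39.9, 0], [0, 0, 0]], [85, [-32.8, -39.9, 0], [0, 0, 0]], [85, [-32.8, -39.9, 0], [0, 0, 0]], [85, [-32.8, -39.9, 0], [0, 0, 0]], [85, [-32.8, -39.9, 0], [0, 0, 0]], [85, [-32.8, -39.9, 0], [0, 0, 0]], [85, [-32.8, -39.9, 0], [0, 0, 0]]]'

```text
clock: 2.7
eef_pos: [509.2, -132.3, 231.5]
tcp_rot: [3.141, 0.001, 2.915]
contact_force: [0.8, 0.2, 0.2]
opening: 0.993
```

Request:
servo_tool --rows '[[85, [-32.8, -39.9, 0], [0, 0, 0]], [85, [-32.8, -39.9, 0], [0, 0, 0]], [85, [-32.8, -39.9, 0], [0, 0, 0]], [85, [-32.8, -39.9, 0], [0, 0, 0]], [85, [0, 0, 0], [0, 0, 0]], [85, [0, 0, 0], [0, 0, 0]]]'

```text
clock: 3.45
eef_pos: [600.2, -315.1, 230.8]
tcp_rot: [3.141, -0.001, 2.915]
contact_force: [-0.2, 0.4, 0.1]
opening: 0.993
```

```bash
python3 - <<'E'
from h import *
s=sense();print(s["clock"],s["eef_pos"].round(1),s["tcp_rot"].round(3),s["qpos"].round(2))
cal=get_calibration("wrist");im=grab_frame("wrist")
print("tcp floor px",px(cal,[601,-315,55]).round())
for d in trace("wrist","cup"):
    ys,xs=np.nonzero(d["mask"]);print(round(d["conf"],2),len(xs),xs.min(),xs.max(),ys.min(),ys.max(), at_z(cal,xs.mean(),ys.mean(),30).round())
cv2.imwrite("pics/w1.png",im)
E
```

```text
3.45 [ 600.2 -315.1  230.8] [ 3.141e+00 -1.000e-03  2.915e+00] [-0.49  0.44  1.51  0.    1.2  -1.83]
tcp floor px [321. 186.]
0.93 1381 372 413 206 249 [ 677. -243.   30.]
0.72 1931 165 220 90 134 [ 493. -437.   30.]
0.61 1248 304 342 165 206 [ 607. -314.   30.]
0.58 1614 356 399 71 117 [ 521. -233.   30.]
```

View pics/w1.png

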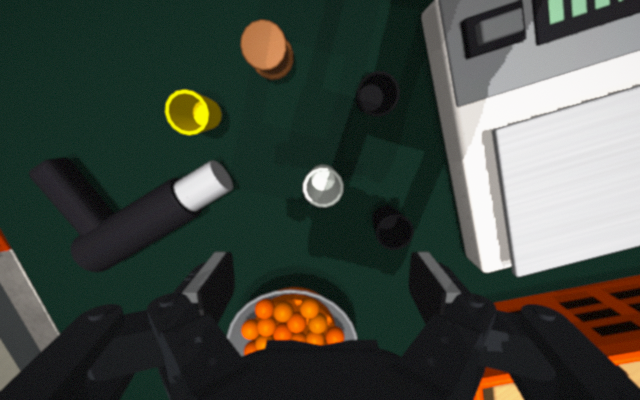

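Wrist view: the cup's rim is at (323,187), within 2 px of prediction. The drill nose (233,180) and the black cups are clear of the fingers. Descending and gripping.

Request:
servo_tool --rows '[[85, [0, 0, 54], [0, 0, 0]], [85, [0, 0, 54], [0, 0, 0]], [85, [0, 0, 54], [0, 0, 0]], [85, [0, 0, 30], [0, 0, 0]], [85, [0, 0, 12], [0, 0, 0]], [85, [0, 0, 11], [0, 0, 0]], [85, [0, 0, 0], [0, 0, 0]]]'

```text
clock: 4.42
eef_pos: [600.9, -315.4, 16.8]
tcp_rot: [-3.141, 0.001, 2.916]
contact_force: [0.4, -0.7, -0.6]
opening: 0.994
```

Request:
servo_tool --rows '[[30, [0, 0, 0], [0, 0, 0]], [30, [0, 0, 0], [0, 0, 0]], [30, [0, 0, 0], [0, 0, 0]], [30, [0, 0, 0], [0, 0, 0]], [30, [0, 0, 0], [0, 0, 0]], [30, [0, 0, 0], [0, 0, 0]], [30, [0, 0, 0], [0, 0, 0]], [30, [0, 0, 0], [0, 0, 0]]]'

```text
clock: 5.42
eef_pos: [601.2, -315.7, 17.1]
tcp_rot: [-3.141, 0.001, 2.916]
contact_force: [-0.1, 1.5, 5.7]
opening: 0.492
```

Request:
servo_tool --rows '[[30, [0, 0, -20], [0, 0, 0]], [30, [0, 0, -40], [0, 0, 0]], [30, [0, 0, -45], [0, 0, 0]], [30, [0, 0, -45], [0, 0, 0]], [30, [0, 0, -20], [0, 0, 0]], [30, [0, 0, 0], [0, 0, 0]]]'

```text
clock: 6.18
eef_pos: [601.2, -315.8, 187.9]
tcp_rot: [-3.141, 0.003, 2.916]
contact_force: [-0.9, -1.0, -1.3]
opening: 0.489
```

Request:
servo_tool --rows '[[30, [2, 28, 0], [0, 0, 0]], [30, [3, 43, 0], [0, 0, 0]], [30, [3, 43, 0], [0, 0, 0]], [30, [3, 43, 0], [0, 0, 0]], [30, [3, 43, 0], [0, 0, 0]], [30, [3, 43, 0], [0, 0, 0]], [30, [2.5, 30, 0], [0, 0, 0]], [30, [0.5, 15, 0], [0, 0, 0]]]'

```text
clock: 7.18
eef_pos: [644.5, -28.8, 184.1]
tcp_rot: [-3.141, -0.003, 2.917]
contact_force: [0.0, -0.5, -1.2]
opening: 0.495
```

Request:
servo_tool --rows '[[30, [0, 0, 0], [0, 0, 0]], [30, [0, 0, 0], [0, 0, 0]]]'

```text
clock: 7.42
eef_pos: [645.2, -31.4, 185.7]
tcp_rot: [-3.141, -0.001, 2.915]
contact_force: [0.2, -0.5, -0.9]
opening: 0.488
```

```bash
python3 - <<'E'
from h import *
s=sense();print(s["clock"],s["eef_pos"].round(1),s["contact_force"].round(1),s["opening"])
ct=get_calibration("top");cs=get_calibration("scene")
a=grab_frame("scene");b=grab_frame("wrist")
cv2.imwrite("pics/p1.png",np.hstack([cv2.resize(a[120:300,210:430],(440,360)),cv2.resize(b,None,fx=.56,fy=.56)[:200].copy() if 0 else cv2.resize(b[60:400,140:500],(360,360))]))
E
```

```text
7.425 [645.2 -31.4 185.7] [ 0.2 -0.5 -0.9] 0.4882911459670044
```

View pics/p1.png

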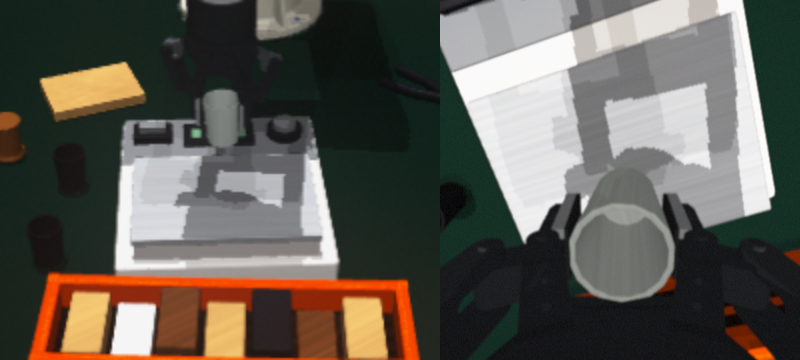

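The cup is held upright between the pads over the pan, in both views. Lowering: contact is expected at TCP z ≈ 107.

Request:
servo_tool --rows '[[30, [0, 0, 25], [0, 0, 0]], [30, [0, 0, 25], [0, 0, 0]], [30, [0, 0, 15], [0, 0, 0]], [30, [0, 0, 9], [0, 0, 0]], [30, [0, 0, 2], [0, 0, 0]], [30, [0, 0, 0], [0, 0, 0]]]'

```text
clock: 8.28
eef_pos: [646.0, -30.4, 110.8]
tcp_rot: [3.141, 0.001, 2.916]
contact_force: [-1.2, -0.5, -0.4]
opening: 0.491
```

Request:
servo_tool --rows '[[30, [0, 0, 1], [0, 0, 0]], [30, [0, 0, 1], [0, 0, 0]], [30, [0, 0, 0], [0, 0, 0]]]'

```text
clock: 8.65
eef_pos: [645.6, -30.3, 108.4]
tcp_rot: [3.142, 0.0, 2.916]
contact_force: [-0.3, -1.0, -0.5]
opening: 0.487
```

Request:
servo_tool --rows '[[30, [0, 0, 1], [0, 0, 0]], [30, [0, 0, 0.5], [0, 0, 0]], [30, [0, 0, 0], [0, 0, 0]]]'

```text
clock: 9.02
eef_pos: [645.9, -30.3, 107.2]
tcp_rot: [3.141, 0.001, 2.916]
contact_force: [-0.7, -0.1, 3.3]
opening: 0.491
```

Contact shows at 3.3 N. Releasing, then straight up.

Request:
servo_tool --rows '[[50, [0, 0, 0], [0, 0, 0]], [60, [0, 0, 0], [0, 0, 0]], [75, [0, 0, 0], [0, 0, 0]], [85, [0, 0, 0], [0, 0, 0]], [85, [0, 0, 0], [0, 0, 0]], [85, [0, 0, 0], [0, 0, 0]]]'

```text
clock: 9.78
eef_pos: [645.6, -30.3, 106.8]
tcp_rot: [-3.142, -0.0, 2.916]
contact_force: [-0.4, 0.2, -0.4]
opening: 0.997
```

Request:
servo_tool --rows '[[85, [0, 0, -10], [0, 0, 0]], [85, [0, 0, -25], [0, 0, 0]], [85, [0, 0, -40], [0, 0, 0]], [85, [0, 0, -40], [0, 0, 0]], [85, [0, 0, -15], [0, 0, 0]], [85, [0, 0, 0], [0, 0, 0]]]'

```text
clock: 10.52
eef_pos: [646.0, -30.3, 237.8]
tcp_rot: [3.141, 0.002, 2.916]
contact_force: [0.3, 0.3, -1.1]
opening: 0.995
```

```bash
python3 - <<'E'
from h import *
s=sense();print(s["clock"],s["eef_pos"].round(1),s["opening"])
c=get_calibration("wrist");b=grab_frame("wrist");cs=get_calibration("scene")
cv2.imwrite("pics/w2.png",b)
print("expect pan, rim",px(c,[646,-30,90]).round(),px(c,[646,-30,145]).round())
for n,cal in(("wrist",c),("scene",cs)):
    if n=="scene": grab_frame(n)
    for t in("cup","tare_top","bar_top"):
        for d in boxes_of(n,t)[:5]:
            w=world(cal,d["centre"]);print(n,t,round(d["conf"],2),w.round(),px(cal,w).round())
E
```

```text
10.525 [646.  -30.3 237.8] 0.9949997509764575
expect pan, rim [321. 190.] [321. 206.]
wrist cup 0.88 [ 675. -248.   37.] [156. 241.]
wrist cup 0.73 [656. -28. 124.] [326. 209.]
wrist cup 0.23 [583. -35.  92.] [301. 129.]
wrist tare_top 0.52 [494.  41.  79.] [361.   7.]
wrist bar_top 0.93 [ 494. -128.   83.] [179.  53.]
scene cup 0.71 [ 507. -431.   40.] [176. 196.]
scene cup 0.59 [659. -30. 126.] [321. 207.]
scene cup 0.57 [ 686. -248.   42.] [230. 240.]
scene tare_top 0.54 [485.  49.  81.] [353. 181.]
scene bar_top 0.55 [ 501. -126.   81.] [287. 184.]
scene bar_top 0.36 [661. -29. 127.] [321. 207.]
```

View pics/w2.png

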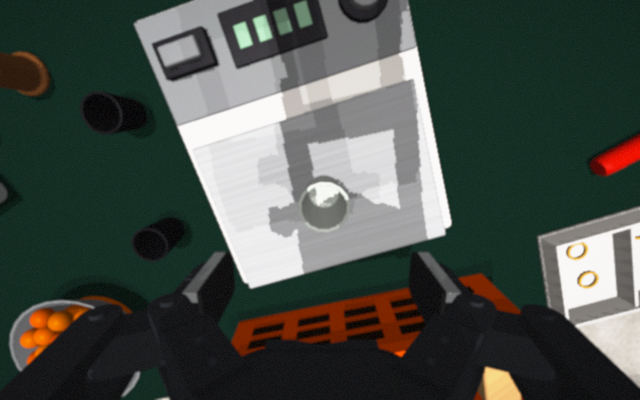

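The cup stands upright at (324,205), at the pan's middle (corner diagonals cross at about (320,190)). Next I hover over the tare key with the fingers shut.

Request:
servo_tool --rows '[[0, [30, 6.1, 0], [0, 0, 0]], [0, [40, 8.2, 0], [0, 0, 0]], [0, [40, 8.2, 0], [0, 0, 0]], [0, [40, 8.2, 0], [0, 0, 0]], [0, [20, 4, 0], [0, 0, 0]], [0, [9.8, 2, 0], [0, 0, 0]], [0, [0, 0, 0], [0, 0, 0]], [0, [0, 0, 0], [0, 0, 0]]]'

```text
clock: 11.92
eef_pos: [479.6, 45.5, 236.9]
tcp_rot: [3.142, 0.001, 2.916]
contact_force: [-0.3, -0.5, -0.1]
opening: 0.005
```

```bash
python3 - <<'E'
from h import *
s=sense();print(s["clock"],s["eef_pos"].round(1),s["opening"],s["tcp_rot"])
c=get_calibration("wrist");b=grab_frame("wrist")
cv2.imwrite("pics/w3.png",b)
print("expect tare",px(c,[476,45,82]).round())
for d in trace("wrist","tare_top"):
    (u,v),r=cv2.minEnclosingCircle(np.argwhere(d["mask"])[:,::-1].astype(np.float32))
    print(round(d["conf"],2),d["mask"].sum(),u,v,r,at_z(c,u,v,82).round(1))
E
```

```text
11.925 [479.6  45.5 236.9] 0.004950211326870792 [3.14150345e+00 7.07507832e-04 2.91555387e+00]
expect tare [320. 186.]
0.75 716 322.89129638671875 186.71739196777344 15.450027465820312 [477.5  47.8  82. ]
```

View pics/w3.png

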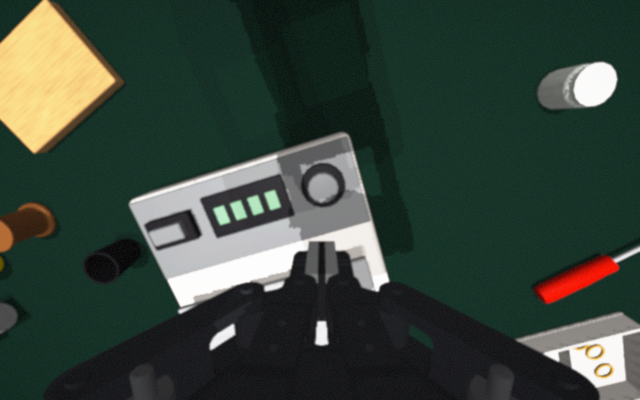

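Wrist view: the round key is at (323,187), world (477,47). Descending onto it.

Request:
servo_tool --rows '[[0, [2.8, 1, 30], [0, 0, 0]], [0, [0, 0, 45], [0, 0, 0]], [0, [0, 0, 40], [0, 0, 0]], [0, [0, 0, 20], [0, 0, 0]], [0, [0, 0, 10], [0, 0, 0]], [0, [0, 0, 0], [0, 0, 0]], [0, [0, 0, 0], [0, 0, 0]]]'

```text
clock: 12.9
eef_pos: [476.9, 47.3, 92.6]
tcp_rot: [3.141, 0.001, 2.916]
contact_force: [-0.3, 0.1, -0.1]
opening: 0.002
```

Request:
servo_tool --rows '[[0, [0, 0, 3], [0, 0, 0]], [0, [0, 0, 3], [0, 0, 0]], [0, [0, 0, 3], [0, 0, 0]], [0, [0, 0, 2], [0, 0, 0]], [0, [0, 0, 0], [0, 0, 0]]]'

```text
clock: 13.52
eef_pos: [476.1, 47.3, 80.7]
tcp_rot: [-3.142, -0.0, 2.916]
contact_force: [-0.9, -1.0, 1.7]
opening: 0.0
```

Request:
servo_tool --rows '[[0, [0, 0, 2], [0, 0, 0]], [0, [0, 0, 2], [0, 0, 0]], [0, [0, 0, 1], [0, 0, 0]], [0, [0, 0, 0], [0, 0, 0]]]'

```text
clock: 14.02
eef_pos: [476.1, 47.3, 76.0]
tcp_rot: [-3.142, -0.0, 2.916]
contact_force: [-2.0, 1.4, 8.3]
opening: 0.003
```

Request:
servo_tool --rows '[[0, [0, 0, 0.7], [0, 0, 0]], [0, [0, 0, 0], [0, 0, 0]], [0, [0, 0, 0], [0, 0, 0]]]'

```text
clock: 14.4
eef_pos: [476.1, 47.3, 75.8]
tcp_rot: [3.142, 0.0, 2.916]
contact_force: [-5.1, -0.5, 16.1]
opening: 0.001
```

The key is at its stop: z no longer drops and the force has risen to 16 N. Retreating.

Request:
servo_tool --rows '[[0, [0, 0, -5], [0, 0, 0]], [0, [0, 0, -15], [0, 0, 0]], [0, [0, 0, -40], [0, 0, 0]], [0, [0, 0, -45], [0, 0, 0]], [0, [0, 0, -40], [0, 0, 0]], [0, [0, 0, -15], [0, 0, 0]], [0, [0, 0, 0], [0, 0, 0]], [0, [0, 0, 0], [0, 0, 0]]]'

```text
clock: 15.4
eef_pos: [475.2, 47.2, 233.7]
tcp_rot: [-3.141, -0.002, 2.916]
contact_force: [-0.7, 0.5, -1.0]
opening: 0.001
```

```bash
python3 - <<'E'
from h import *
s=sense();print(s["clock"],s["eef_pos"].round(1),s["contact_force"].round(1))
a=grab_frame("scene");cs=get_calibration("scene")
for t in("cup","tare_top","bar_top"):
    for d in boxes_of("scene",t)[:4]: print(t,round(d["conf"],2),world(cs,d["centre"]).round())
b=grab_frame("wrist")
cv2.imwrite("pics/end.png",np.hstack([cv2.resize(a[120:300,210:430],(440,360),interpolation=2),cv2.resize(b[60:400,140:500],(360,360))]))
E
```

```text
15.4 [475.2  47.2 233.7] [-0.7  0.5 -1. ]
cup 0.88 [ 531. -235.   39.]
cup 0.85 [658. -29. 128.]
cup 0.73 [ 687. -249.   40.]
tare_top 0.65 [484.  47.  83.]
```

View pics/end.png

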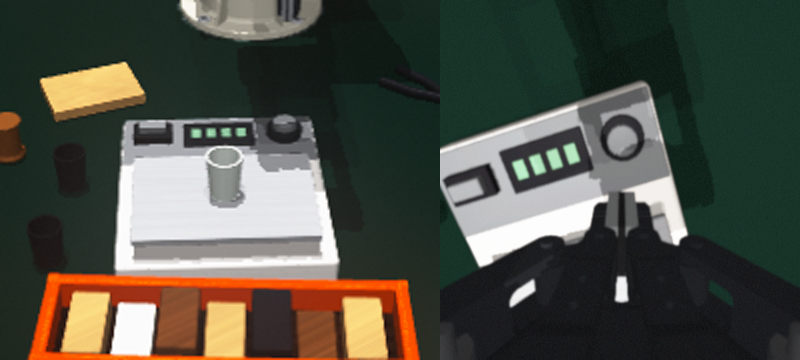

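The cup stands upright mid-pan at (225,175) in the crop, the round key is up at (284,127), and the arm is clear.

```bash
python3 -c "
from rig import *
print(sign_off())"
```

```text
the job is handed in; nothing more can be done
None
```

The open metal cup is standing upright near the middle of the scale's pan. The tare key was then pressed fully down and released, and the job was handed in at about 15.5 s.

- **Cup:** I set it down at 3.3 N of contact force and let go. In the last pictures it is still upright at about (646, -30), which is where I measured the pan's centre.
- **Tare key:** I pressed it to its stop at TCP z = 75.8 mm (6.2 mm down by the nominal height) and 16 N. The last pictures show it up again, with the arm clear and touching nothing.
- **Rectangular key:** The arm never went near it, and it looks unpressed in the last pictures.

**Checks that disagreed:** The two keys measured 172 mm apart instead of the expected 176 mm, and the position estimates for the tare key differed between cameras by up to about 18 mm. A close wrist picture settled the key's position before I pressed. In the last picture the detector did not report the rectangular key, so I judged that one by eye only.

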